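# Find the thread hand of a spice mill cap and hold the cap lifted off

### The arm

A 6-joint arm with a two-finger parallel gripper is mounted at the origin on the work surface. World frame = base frame: x ahead of the robot, y to its left, z up, the work surface at z = 0. Lengths are in m, angles in rad, forces in N, time in s.
With the tool pointing down it reaches from about 0.35 to 0.925 m from the base axis. Payload 6.4 kg.
Tool frame: the origin (TCP) lies midway between the tips of the shut fingers; the grasp point (between the pads) lies 19 mm behind it; x points along the fingers, y is the direction in which the jaws open and shut, and the axes are right-handed (so a half turn about x gives the same grasp; the last joint's range is limited). The gripper opens to 85 mm and grips with 20 to 120 N. Pads are 22 mm wide; open, the fingers measure 114 mm over their backs; the gripper's body (76 mm by 85 mm) begins 54 mm behind the grasp point. The pads swing forward as they close: fully open they stand 13 mm farther back than shut.
Start: joints at [-1.315, 0.245, 1.558, -0, 1.339, -0.174], TCP at [0.271, -0.591, 0.231] pointing down, gripper open.
Joint ranges: [-3.13, 3.13], [-1.02, 2.26], [0.13, 2.54], [-0.95, 4.09], [0.21, 2.88], [-2.74, 2.74]. Speed limits (rad/s): [2.57, 2.57, 3.14, 3.14, 3.14, 3.14].

### API

Orientations are given as a 3x3 rotation matrix whose columns are the frame's x, y, z axes.
In Python, from station import bot, read_camera, calibration, order gives the robot as it stands.
- The arm moves only by the shell command python3 -m handwheel 'ROWS' [FORCE]. ROWS is JSON, a list of rows, each an object of numbers: "gripper": the opening, from 0 (shut) to 1 (fully open); "dx", "dy", "dz": the shift along the tool's x, y, z in units of 25 mm (1.0 is 25 mm); "turn": the turn about the tool's x in units of 6 degrees (1.0 is 6 degrees). In form: [{"gripper": .., "dx": .., "dy": .., "dz": .., "turn": ..}, ...]. A call has 1 to 20 rows; each row shifts and turns the commanded pose from where the row before left it, along the tool's axes as they then stand; what a row does not reach is not made up. A row lasts 1/10 s, in which the tool goes at most 50 mm and 8.59 degrees, less where a joint would pass 70% of its speed; a pose out of reach is approached as far as the arm can. A call is refused whole if a number of a shift passes 1 or a number of a turn 1, either way. A call with a gripper value outside its range is refused whole. The fingers move at their own pace and stop on an object; FORCE is the grip in N (left out, the last holds). Time passes only in rows, so rows that do not move let the fingers close. It gives the time, the measured TCP pose, the force and the opening at its end, in the units of the state.
- bot.sense(): the state, without advancing time (a new reading comes with each control period).
- read_camera(name): name is "side" or "top" or "wrist"; returns the picture (420x560x3 uint8, blue, green, red); there is no depth.
- calibration(name): a dict with "mtx" (3x3 intrinsics, pixels), "origin" and "attitude" of the camera in the world. Camera axes: x right, y up, looking along -z (the intrinsics and any distortion apply to the point x, -y, -z); pixel columns grow to the right and rows downward; lengths in m; the calibration is good to about 2 mm. A picture is of the moment at which its call begins: read the wrist's pose just before it. calibration takes no time and is no camera call; for the wrist camera it gives the pose at the moment of the call.
- order.finish_job(): hands the job in, once; it reports no verdict.
The state is a dict: "t": time; "joint_positions": joint angles; "joint_velocities": joint speeds; "joint_torque": joint torques, N m; "tcp_pos": TCP position; "orientation": TCP orientation; "contact_force": force on the tool from outside, world axes, zero at the start; "torque": the same for the moment, N m; "grip_width": finger opening in m.
Only numpy, scipy, OpenCV 4.12 (cv2) and the standard library are available. Lean on these libraries where they do the work, as an engineer would, in place of code of your own. Each camera call takes 0.05 s, during which the arm holds its last target. There are 200 camera calls.

### The job

The red spice mill needs refilling: take its red-winged twist cap off. The cap may have a right-hand or a left-hand thread and you cannot tell by looking, so if it stops dead one way, try the other; turn it loose, then lift it off, and finish while still holding it in the gripper, upright and still, straight above its mill and at least 6 cm higher than where it sat. Leave the blue mill's cap and the things standing around where they are.

Things in the scene. Friction and masses are not known exactly. Their poses are not given: they have to be found in the camera images.
- cap_red: Steel twist cap, 60 mm across and 30 mm high, 60 to 130 g, seated on the red mill, with a red wing grip centred on top. Origin: centre of its lower rim, 112 mm above the work surface when seated; z up. The wing is an upright flat bar, 46 mm long along the cap's x, 14 mm thick along its y, from 30 to 58 mm above the origin.
- thread_red (a point): Centre of the red cap's underside (the cap's origin), where its hidden part-turn thread is. From the start the wrong way stops hard after 2 to 10 degrees. The right way turns easily; 48 to 60 degrees from the start it lifts straight off; hard stop at about 64. Before that it lifts only 2 mm. Whether clockwise or counter-clockwise is right changes from run to run.
- mill_red: Red-banded wooden spice mill, fixed on the rack, 72 mm across, 100 mm high, with a steel neck on top inside the cap. Origin: centre of its underside, 12 mm above the work surface; z up. The cap starts with its x (the wing) along the mill's x, within 4 degrees; the cap's origin sits 100 mm above the mill's.
- cap_blue: The same cap with a blue wing, seated on the blue mill; its thread has the opposite hand. To be left alone. Origin and sizes as for the red cap.
- mill_blue: The blue-banded wooden mill, the same size as the red one, fixed on the same rack; the two mills' axes stand 130 mm apart and either may be on the left.
- rack: Fixed pine base plate, 100 x 250 x 12 mm, that carries both mills along its y axis. Origin: centre of its underside.
- tagine: Loose clay tagine with a steel lid ring and a cone lid, 220 mm across, 200 mm high; a bystander. Origin: centre of its underside.
- salt_box: Loose white plastic salt box with a blue flap, 116 x 106 x 96 mm; a bystander. Origin: centre of its underside.
- ramekin: Loose white ceramic ramekin, 84 mm across, 45 mm high; a bystander. Origin: centre of its underside.
Mind the look-alikes: they are no part of the job. Leave any yellow look-alike of the cap_red alone.

How it is judged:
On the way, in this order (a step that is already met when the one before it is completed fails the run):
1. the red cap has been turned loose while still seated on its mill (angle between the x axis of cap_red and the x axis of mill_red, either way round above 0.6 rad and z of cap_red in the frame of mill_red below 0.106 m and horizontal distance between cap_red and mill_red below 0.006 m), for 0.1 s.
2. the red cap is lifted off its neck in the fingers (z of cap_red in the frame of mill_red above 0.13 m and contact force between the fingers and cap_red above 1 N), for 0.1 s.
At the end, for the whole second after the job is handed in: The red cap is gripped in the fingers, at least 55 mm above its seat, within 50 mm sideways of its mill's axis, within 0.25 rad of upright, and still (z of cap_red in the frame of mill_red above 0.155 m and horizontal distance between cap_red and mill_red below 0.05 m and angle between cap_red's own z axis and vertical below 0.25 rad and contact force between the fingers and cap_red above 1 N and linear speed of cap_red below 0.03 m/s and angular speed of cap_red below 0.3 rad/s); the arm keeps its last pose, push and grip.
It fails at once if the blue cap was moved or turned (distance of cap_blue from where it was at the start of the episode above 0.008 m or angle between the x axis of cap_blue and the x axis of mill_blue, either way round above 0.3 rad).
It fails at once if a bystander was moved (distance of any of tagine, salt_box, ramekin from where it was at the start of the episode above 0.02 m).
It also fails if it takes over 38 s, if anything falls off the work surface, if the arm or the gripper's body presses on something with over 40 N, if the wrist force passes 120 N, or if a joint passes its speed limit or range.

## Working session

There is one attempt and no reset: what is moved stays moved. The work goes in short steps, Python scripts to look and compute and a shell command to move; the robot and the scene stay as the last step left them, time stands still between calls to the robot, and variables do not carry over. Pictures are saved under pics/ and viewed, about 8 in all and at most 12, crops included, and the job is handed in when it is done.

```bash
mkdir -p pics; python3 - <<'E'
from station import bot, read_camera, calibration
import cv2,numpy as np
np.set_printoptions(precision=4,suppress=True)
for n in("top","side"):
    im=read_camera(n); cv2.imwrite(f"pics/{n}0.png",im); c=calibration(n); print(n,c)
s=bot.sense(); print(s)
E
```

```text
top {'mtx': array([[488.6142,   0.    , 279.7782],
       [  0.    , 488.6142, 206.7173],
       [  0.    ,   0.    ,   1.    ]]), 'origin': array([0.35  , 0.0251, 1.5685]), 'attitude': array([[-0.0161,  0.984 , -0.1775],
       [-0.9998, -0.0142,  0.0119],
       [ 0.0092,  0.1776,  0.9841]])}
side {'mtx': array([[417.4183,   0.    , 276.5353],
       [  0.    , 417.4183, 206.7146],
       [  0.    ,   0.    ,   1.    ]]), 'origin': array([ 0.5522, -0.6809,  0.8907]), 'attitude': array([[ 0.9961,  0.0566, -0.0678],
       [-0.0873,  0.7469, -0.6591],
       [ 0.0134,  0.6625,  0.749 ]])}
{'t': 0.1, 'joint_positions': array([-1.3151,  0.2457,  1.5589,  0.    ,  1.3387, -0.1741]), 'joint_velocities': array([-0.0007, -0.0002, -0.004 , -0.0015, -0.0003,  0.0007]), 'joint_torque': array([ -0.0008, -43.0674, -32.713 ,  -0.0002,   0.0028,   0.    ]), 'tcp_pos': array([ 0.2708, -0.5904,  0.2303]), 'orientation': array([[-0.0004,  0.4167, -0.909 ],
       [ 0.0017, -0.909 , -0.4167],
       [-1.    , -0.0017, -0.0003]]), 'contact_force': array([-0.6867, -0.4287,  0.1222]), 'torque': array([-0.0322,  0.0026, -0.043 ]), 'grip_width': 0.08544672036685025}
```

View pics/top0.png

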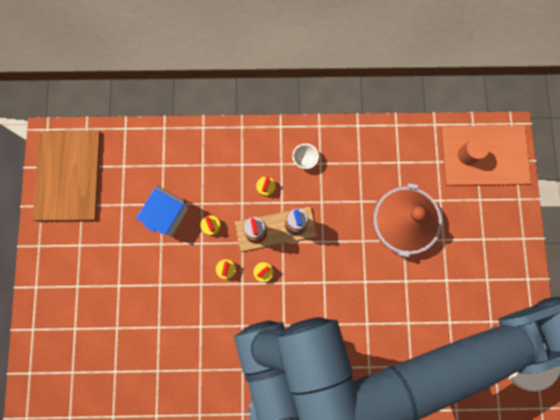

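View pics/side0.png

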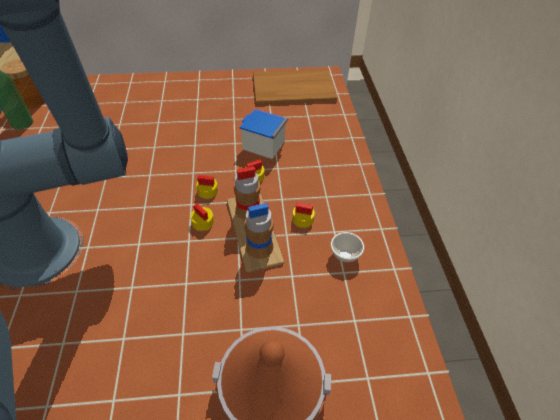

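The top view shows the rack with two mills: red-winged at (255,228) and blue-winged at (297,220). The side view shows them at (247,178) and (259,215). Candidates for the red cap are the steel cap on the rack mill at (255,228) and the yellow-bodied caps with red wings on the table at (265,186), (210,226), (226,269) and (263,272). Only the first has a steel body, a red-banded mill and a seat on the rack. I'll confirm that in a crop and measure it.

```bash
cat > h.py <<'E'
import cv2,numpy as np
from station import calibration
np.set_printoptions(precision=4,suppress=True)
def ray(c,u,v):
    d=np.array([(u-c["mtx"][0,2])/c["mtx"][0,0],-(v-c["mtx"][1,2])/c["mtx"][1,1],-1.])
    return np.array(c["origin"]),np.array(c["attitude"])@d
def plane(c,u,v,z):
    o,d=ray(c,u,v); return o+d*(z-o[2])/d[2]
def cross(r):
    A=0;b=0
    for o,d in r:
        d=d/np.linalg.norm(d);P=np.eye(3)-np.outer(d,d);A=A+P;b=b+P@o
    return np.linalg.solve(A,b)
def blobs(im,col,roi,amin=15):
    x0,y0,x1,y1=roi; h=cv2.cvtColor(im,cv2.COLOR_BGR2HSV)
    m=(cv2.inRange(h,(0,215,120),(4,255,255))|cv2.inRange(h,(174,200,120),(180,255,255))) if col=="red" else cv2.inRange(h,(105,150,90),(125,255,255))
    k=np.zeros_like(m);k[y0:y1,x0:x1]=m[y0:y1,x0:x1]
    cs,_=cv2.findContours(k,cv2.RETR_EXTERNAL,cv2.CHAIN_APPROX_NONE)
    return [cv2.minAreaRect(c)+(cv2.contourArea(c),) for c in cs if cv2.contourArea(c)>=amin]
E
python3 - <<'E'
from h import *
t=cv2.imread("pics/top0.png");s=cv2.imread("pics/side0.png")
R={"top":(t,(235,200,320,250)),"side":(s,(225,155,285,265))}
for n,(im,roi) in R.items():
    for c in("red","blue"):
        print(n,c,blobs(im,c,roi,8))
print(cv2.cvtColor(t,cv2.COLOR_BGR2HSV)[222:236:3,250:260:3].tolist())
cv2.imwrite("pics/crop.png",np.hstack([cv2.resize(t[180:280,200:320],None,fx=3.3,fy=4.2*.8,interpolation=2),cv2.resize(s[150:270,190:310],(400,336),interpolation=2)]))
E
```

```text
top red []
top blue [((297.6470642089844, 217.08824157714844), (14.55213737487793, 4.123105525970459), 75.96376037597656, 45.5)]
side red []
side blue [((258.5, 244.0), (6.0, 21.0), 90.0, 46.5), ((258.2691955566406, 210.34617614746094), (10.59027099609375, 18.827150344848633), 78.69007110595703, 160.5)]
[[[0, 78, 227], [1, 213, 243], [179, 81, 126], [170, 13, 114]], [[177, 37, 225], [1, 208, 242], [0, 144, 174], [170, 14, 107]], [[175, 16, 213], [1, 194, 241], [0, 183, 198], [165, 14, 111]], [[173, 10, 219], [0, 160, 237], [1, 209, 235], [170, 14, 109]], [[169, 13, 217], [176, 52, 198], [179, 97, 118], [163, 21, 110]]]
```

View pics/crop.png

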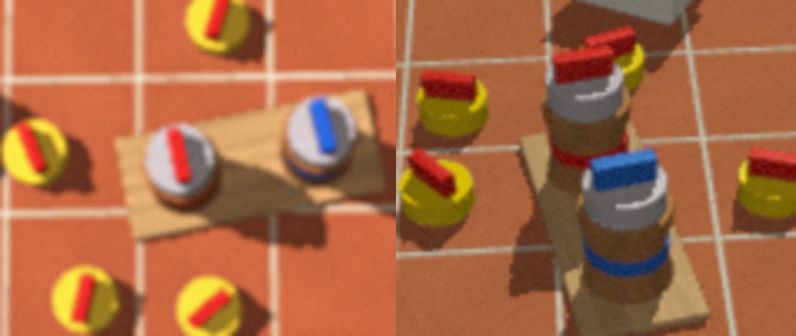

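The crop confirms it: the steel cap with the red wing on the red-banded rack mill is the target. The others have yellow bodies and stand on the table.

```bash
python3 - <<'E'
from h import *
t=cv2.imread("pics/top0.png");s=cv2.imread("pics/side0.png")
def pts(im,roi):
    x0,y0,x1,y1=roi;h=cv2.cvtColor(im[y0:y1,x0:x1],cv2.COLOR_BGR2HSV)
    m=cv2.inRange(h,(0,150,120),(4,255,255))|cv2.inRange(h,(174,150,120),(180,255,255))
    v,u=np.nonzero(m); return u+x0,v+y0
ct,cs=calibration("top"),calibration("side")
u,v=pts(t,(247,214,263,238)); print(len(u),u.min(),u.max(),v.min(),v.max())
P=np.array([plane(ct,a,b,.17)[:2] for a,b in zip(u,v)])
(c,sz,a)=cv2.minAreaRect(P.astype(np.float32)); print(c,sz,a)
w,V=np.linalg.eigh(np.cov(P.T));d=V[:,1];print("mean",P.mean(0),"wing yaw",np.degrees(np.arctan2(d[1],d[0])),np.sqrt(w*12))
b=plane(ct,297.65,217.09,.17)[:2];e=b-P.mean(0);print("blue",b,"dist",np.linalg.norm(e),"rack dir",np.degrees(np.arctan2(e[1],e[0])))
u2,v2=pts(s,(234,165,258,181));print(len(u2),u2.min(),u2.max(),v2.min(),v2.max())
print("2view",cross([ray(ct,u.mean(),v.mean()),ray(cs,u2.mean(),v2.mean())]))
for y in P.mean(0)[None]: print(plane(cs,u2.mean(),v2.mean(),.156))
E
```

```text
64 251 257 218 233
(0.548212468624115, 0.08392108976840973) (0.04525204375386238, 0.012186640873551369) 11.965301513671875
mean [0.547  0.0836] wing yaw -167.20738415491383 [0.0121 0.0443]
blue [ 0.571  -0.0432] dist 0.12905780293581412 rack dir -79.2720720577016
96 237 255 165 173
2view [0.55   0.0841 0.1697]
[0.5529 0.0995 0.156 ]
```

Target wing centre is about (0.548, 0.084) with yaw about 12°. The jaws need a +12.6° turn. I'll raise the tool first, then travel at z≈0.32.

```bash
python3 -m handwheel '[{"gripper":1,"dx":-0.9},{"gripper":1,"dx":-0.9},{"gripper":1,"dx":-0.9},{"gripper":1,"dx":-0.9},{"gripper":1,"dy":-0.9,"dz":-0.95},{"gripper":1,"dy":-0.9,"dz":-0.95},{"gripper":1,"dy":-0.9,"dz":-0.95},{"gripper":1,"dy":-0.9,"dz":-0.95},{"gripper":1,"dy":-0.9,"dz":-0.95},{"gripper":1,"dy":-0.9,"dz":-0.95},{"gripper":1,"dy":-0.9,"dz":-0.95},{"gripper":1,"dy":-0.9,"dz":-0.95},{"gripper":1,"dy":-0.9,"dz":-0.95},{"gripper":1,"dy":-0.9,"dz":-0.95},{"gripper":1,"dy":-0.9,"dz":-0.95},{"gripper":1,"dy":-0.9,"dz":-0.95},{"gripper":1,"dy":-0.9,"dz":-0.95},{"gripper":1,"dy":-0.9,"dz":-0.95},{"gripper":1,"dy":-0.9,"dz":-0.95},{"gripper":1,"dy":-0.9,"dz":-0.95}]' 30
```

```text
schema error: expected keys gripper, dx, dy, dz, turn
```

```bash
python3 -m handwheel '[{"gripper":1,"dx":-0.9,"dy":0,"dz":0,"turn":0},{"gripper":1,"dx":-0.9,"dy":0,"dz":0,"turn":0},{"gripper":1,"dx":-0.9,"dy":0,"dz":0,"turn":0},{"gripper":1,"dx":-0.9,"dy":0,"dz":0,"turn":0},{"gripper":1,"dx":0,"dy":-0.9,"dz":-0.95,"turn":0},{"gripper":1,"dx":0,"dy":-0.9,"dz":-0.95,"turn":0},{"gripper":1,"dx":0,"dy":-0.9,"dz":-0.95,"turn":0},{"gripper":1,"dx":0,"dy":-0.9,"dz":-0.95,"turn":0},{"gripper":1,"dx":0,"dy":-0.9,"dz":-0.95,"turn":0},{"gripper":1,"dx":0,"dy":-0.9,"dz":-0.95,"turn":0},{"gripper":1,"dx":0,"dy":-0.9,"dz":-0.95,"turn":0},{"gripper":1,"dx":0,"dy":-0.9,"dz":-0.95,"turn":0},{"gripper":1,"dx":0,"dy":-0.9,"dz":-0.95,"turn":0},{"gripper":1,"dx":0,"dy":-0.9,"dz":-0.95,"turn":0},{"gripper":1,"dx":0,"dy":-0.9,"dz":-0.95,"turn":0},{"gripper":1,"dx":0,"dy":-0.9,"dz":-0.95,"turn":0},{"gripper":1,"dx":0,"dy":-0.9,"dz":-0.95,"turn":0},{"gripper":1,"dx":0,"dy":-0.9,"dz":-0.95,"turn":0},{"gripper":1,"dx":0,"dy":-0.9,"dz":-0.95,"turn":0},{"gripper":1,"dx":0,"dy":-0.9,"dz":-0.95,"turn":0}]' 30
```

```text
t: 2.1
tcp_pos: [0.4664, -0.1039, 0.3209]
orientation: [[-0.0, 0.417, -0.909], [0.0, -0.909, -0.417], [-1.0, -0.0, 0.0]]
contact_force: [0.9, -0.3, -0.6]
grip_width: 0.0848
```

```bash
python3 -m handwheel '[{"gripper":1,"dx":0,"dy":-0.8,"dz":-0.9,"turn":0},{"gripper":1,"dx":0,"dy":-0.8,"dz":-0.9,"turn":0},{"gripper":1,"dx":0,"dy":-0.8,"dz":-0.9,"turn":0},{"gripper":1,"dx":0,"dy":-0.8,"dz":-0.9,"turn":0},{"gripper":1,"dx":0,"dy":-0.8,"dz":-0.9,"turn":0},{"gripper":1,"dx":0,"dy":-0.8,"dz":-0.9,"turn":0},{"gripper":1,"dx":0,"dy":-0.6,"dz":-0.7,"turn":0},{"gripper":1,"dx":0.5,"dy":0,"dz":0,"turn":0.7},{"gripper":1,"dx":0.5,"dy":0,"dz":0,"turn":0.7},{"gripper":1,"dx":0.5,"dy":0,"dz":0,"turn":0.7},{"gripper":1,"dx":0,"dy":0,"dz":0,"turn":0},{"gripper":1,"dx":0,"dy":0,"dz":0,"turn":0}]' 30
python3 - <<'E'
from h import *
from station import bot,read_camera
s=bot.sense();c=calibration("wrist");im=read_camera("wrist");cv2.imwrite("pics/w1.png",im)
print(s["tcp_pos"],s["joint_positions"]);print(c)
E
```

```text
t: 3.3
tcp_pos: [0.5485, 0.081, 0.2836]
orientation: [[-0.001, 0.21, -0.978], [0.0, -0.978, -0.21], [-1.0, -0.0, 0.001]]
contact_force: [0.2, -0.4, 0.2]
grip_width: 0.0856
[0.5485 0.081  0.2836] [-0.058  -0.0192  1.749   0.      1.4126  1.3015]
{'mtx': array([[331.5871,   0.    , 276.4645],
       [  0.    , 331.5871, 207.9087],
       [  0.    ,   0.    ,   1.    ]]), 'origin': array([0.6287, 0.0986, 0.4259]), 'attitude': array([[ 0.2096,  0.927 ,  0.3111],
       [-0.9778,  0.1986,  0.0669],
       [ 0.0002, -0.3182,  0.948 ]])}
```

View pics/w1.png

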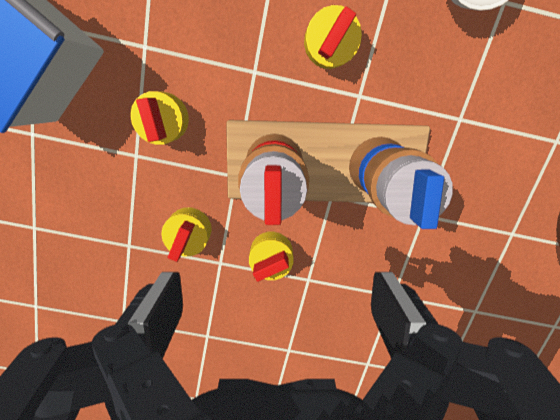

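The wrist view shows the red wing at (273,195), upright between the jaws and aligned with the tool. The blue wing is at (427,198). Next I'll refine the position.

```bash
python3 - <<'E'
from h import *
from station import bot
im=cv2.imread("pics/w1.png");c=calibration("wrist");s=bot.sense()
r=[b for b in blobs(im,"red",(245,155,300,229)) if b[4]>150];print(r)
h=cv2.cvtColor(im,cv2.COLOR_BGR2HSV);m=(cv2.inRange(h,(0,200,100),(3,255,255))|cv2.inRange(h,(175,200,100),(180,255,255)))[155:232,255:295]
v,u=np.nonzero(m);print(u.min()+255,u.max()+255,v.min()+155,v.max()+155,len(u))
for row in range(160,232,5):
    k=np.nonzero(m[row-155])[0]; print(row,(k.min()+255,k.max()+255) if len(k) else None, end=' ')
print()
for row in range(163,230,6): print(row,im[row,273],end=' ')
e1=plane(c,273,164.5,.17);e2=plane(c,273,226,.17);print(e1,e2,np.linalg.norm(e1-e2),(e1+e2)/2)
d=e1-e2;print(np.degrees(np.arctan2(d[1],d[0])))
cen=(e1+e2)/2;print("tool-frame offset",s["orientation"].T@(cen-s["tcp_pos"])/.025)
E
```

```text
[]
265 280 166 224 909
160 None 165 None 170 (np.int64(266), np.int64(280)) 175 (np.int64(265), np.int64(280)) 180 (np.int64(265), np.int64(280)) 185 (np.int64(265), np.int64(280)) 190 (np.int64(265), np.int64(280)) 195 (np.int64(265), np.int64(280)) 200 (np.int64(265), np.int64(280)) 205 (np.int64(265), np.int64(280)) 210 (np.int64(265), np.int64(280)) 215 (np.int64(265), np.int64(279)) 220 (np.int64(265), np.int64(280)) 225 None 230 None 
163 [205 202 208] 169 [ 31  38 154] 175 [ 42  49 230] 181 [ 53  58 231] 187 [ 39  50 229] 193 [ 42  50 229] 199 [ 38  45 227] 205 [ 42  47 227] 211 [ 48  51 228] 217 [ 45  47 226] 223 [ 36  40 223] 229 [ 72 108 192] [0.5794 0.0906 0.17  ] [0.5289 0.0799 0.17  ] 0.051640230698835006 [0.5542 0.0853 0.17  ]
11.889760942444127
tool-frame offset [ 4.572  -0.1252 -0.2438]
```

```bash
python3 -m handwheel '[{"gripper":1,"dx":0.7,"dy":-0.13,"dz":-0.13,"turn":0},{"gripper":1,"dx":0.7,"dy":0,"dz":0,"turn":0},{"gripper":1,"dx":0.7,"dy":0,"dz":0,"turn":0},{"gripper":1,"dx":0.7,"dy":0,"dz":0,"turn":0},{"gripper":1,"dx":0.7,"dy":0,"dz":0,"turn":0},{"gripper":1,"dx":0.7,"dy":0,"dz":0,"turn":0},{"gripper":1,"dx":0.6,"dy":0,"dz":0,"turn":0},{"gripper":1,"dx":0.4,"dy":0,"dz":0,"turn":0},{"gripper":1,"dx":0.25,"dy":0,"dz":0,"turn":0},{"gripper":1,"dx":0,"dy":0,"dz":0,"turn":0},{"gripper":0.4,"dx":0,"dy":0,"dz":0,"turn":0},{"gripper":0.4,"dx":0,"dy":0,"dz":0,"turn":0},{"gripper":0.4,"dx":0,"dy":0,"dz":0,"turn":0}]' 30
python3 - <<'E'
from h import *
from station import bot,read_camera
cv2.imwrite("pics/w2.png",read_camera("wrist"));s=bot.sense();print(s["tcp_pos"],s["contact_force"],s["grip_width"])
E
```

```text
t: 4.65
tcp_pos: [0.5516, 0.0848, 0.1483]
orientation: [[0.001, 0.208, -0.978], [-0.0, -0.978, -0.208], [-1.0, 0.0, -0.001]]
contact_force: [0.5, -0.3, -0.8]
grip_width: 0.0438
[0.5515 0.0849 0.1481] [ 0.3708  0.1133 -0.6249] 0.03624080105829087
```

View pics/w2.png

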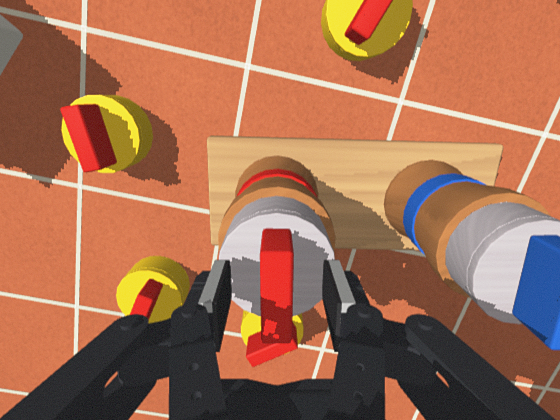

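The wing at (277,290) is centred between the pads (216–340). I'll close the gripper.

```bash
python3 -m handwheel '[{"gripper":0,"dx":0,"dy":0,"dz":0,"turn":0},{"gripper":0,"dx":0,"dy":0,"dz":0,"turn":0},{"gripper":0,"dx":0,"dy":0,"dz":0,"turn":0},{"gripper":0,"dx":0,"dy":0,"dz":0,"turn":0},{"gripper":0,"dx":0,"dy":0,"dz":0,"turn":0},{"gripper":0,"dx":0,"dy":0,"dz":0,"turn":0}]' 50
python3 -m handwheel '[{"gripper":0,"dx":0,"dy":0,"dz":0,"turn":-0.4},{"gripper":0,"dx":0,"dy":0,"dz":0,"turn":-0.4},{"gripper":0,"dx":0,"dy":0,"dz":0,"turn":-0.4},{"gripper":0,"dx":0,"dy":0,"dz":0,"turn":-0.4},{"gripper":0,"dx":0,"dy":0,"dz":0,"turn":0}]'
python3 - <<'E'
from h import *
from station import bot
s=bot.sense();y=s["orientation"][:,1];print(s["contact_force"],s["torque"],s["joint_torque"],np.degrees(np.arctan2(y[1],y[0])),s["grip_width"])
E
```

```text
t: 5.3
tcp_pos: [0.5515, 0.0848, 0.1479]
orientation: [[0.001, 0.208, -0.978], [0.0, -0.978, -0.208], [-1.0, 0.0, -0.001]]
contact_force: [0.5, 0.3, 3.6]
grip_width: 0.0129
t: 5.8
tcp_pos: [0.5514, 0.0849, 0.148]
orientation: [[0.0, 0.364, -0.931], [0.001, -0.931, -0.364], [-1.0, -0.001, -0.001]]
contact_force: [-1.7, 0.8, 4.9]
grip_width: 0.013
[-1.6642  0.8473  4.9059] [ 0.0791  0.268  -1.8858] [  1.5423 -32.5607 -28.2096  -0.7811  -0.3351  -1.9925] -68.66416476179094 0.012956335304687639
```

Torque has built up to 1.9 Nm at about 9.4° counter-clockwise, which looks like a stop. I'll go the other way and compare.

```bash
python3 -m handwheel '[{"gripper":0,"dx":0,"dy":0,"dz":0,"turn":0.5},{"gripper":0,"dx":0,"dy":0,"dz":0,"turn":0.5},{"gripper":0,"dx":0,"dy":0,"dz":0,"turn":0.5},{"gripper":0,"dx":0,"dy":0,"dz":0,"turn":0.5},{"gripper":0,"dx":0,"dy":0,"dz":0,"turn":0.5},{"gripper":0,"dx":0,"dy":0,"dz":0,"turn":0.5},{"gripper":0,"dx":0,"dy":0,"dz":0,"turn":0.5},{"gripper":0,"dx":0,"dy":0,"dz":0,"turn":0}]'
cat > st.py <<'E'
from h import *
from station import bot
s=bot.sense();y=s["orientation"][:,1];print(s["tcp_pos"],s["contact_force"],s["torque"],"yaw",np.degrees(np.arctan2(y[1],y[0])),s["grip_width"])
E
python3 st.py
```

```text
t: 6.6
tcp_pos: [0.5515, 0.0848, 0.148]
orientation: [[0.001, 0.012, -1.0], [-0.0, -1.0, -0.012], [-1.0, 0.0, -0.001]]
contact_force: [-0.5, -0.1, 4.3]
grip_width: 0.0128
[0.5515 0.0848 0.148 ] [-0.4861 -0.0851  4.3427] [-0.0179  0.0625 -0.0734] yaw -89.32247642231845 0.012789811642942255
```

Clockwise turns freely (0.07 Nm), so I'll continue that way to about 57°.

```bash
python3 -m handwheel '[{"gripper":0,"dx":0,"dy":0,"dz":0,"turn":0.6},{"gripper":0,"dx":0,"dy":0,"dz":0,"turn":0.6},{"gripper":0,"dx":0,"dy":0,"dz":0,"turn":0.6},{"gripper":0,"dx":0,"dy":0,"dz":0,"turn":0.6},{"gripper":0,"dx":0,"dy":0,"dz":0,"turn":0.6},{"gripper":0,"dx":0,"dy":0,"dz":0,"turn":0.6},{"gripper":0,"dx":0,"dy":0,"dz":0,"turn":0.6},{"gripper":0,"dx":0,"dy":0,"dz":0,"turn":0.6},{"gripper":0,"dx":0,"dy":0,"dz":0,"turn":0.6},{"gripper":0,"dx":0,"dy":0,"dz":0,"turn":0.6},{"gripper":0,"dx":0,"dy":0,"dz":0,"turn":0.6},{"gripper":0,"dx":0,"dy":0,"dz":0,"turn":0.6},{"gripper":0,"dx":0,"dy":0,"dz":0,"turn":0.4},{"gripper":0,"dx":0,"dy":0,"dz":0,"turn":0}]'
python3 st.py
```

```text
t: 8.0
tcp_pos: [0.5515, 0.0847, 0.1479]
orientation: [[0.001, -0.706, -0.709], [-0.0, -0.709, 0.706], [-1.0, -0.0, -0.001]]
contact_force: [-0.1, 0.1, 4.9]
grip_width: 0.013
[0.5515 0.0847 0.1479] [-0.1439  0.119   4.8762] [ 0.0036  0.0089 -0.1327] yaw -134.88680183717807 0.01303886283764489
```

```bash
python3 -m handwheel '[{"gripper":0,"dx":0,"dy":0,"dz":0,"turn":0.25},{"gripper":0,"dx":0,"dy":0,"dz":0,"turn":0.25},{"gripper":0,"dx":0,"dy":0,"dz":0,"turn":0.25},{"gripper":0,"dx":0,"dy":0,"dz":0,"turn":0}]'
python3 st.py
python3 -m handwheel '[{"gripper":0,"dx":-0.1,"dy":0,"dz":0,"turn":0},{"gripper":0,"dx":-0.1,"dy":0,"dz":0,"turn":0},{"gripper":0,"dx":-0.1,"dy":0,"dz":0,"turn":0},{"gripper":0,"dx":0,"dy":0,"dz":0,"turn":0}]'
python3 st.py
```

```text
t: 8.4
tcp_pos: [0.5515, 0.0848, 0.1479]
orientation: [[0.001, -0.76, -0.65], [-0.0, -0.65, 0.76], [-1.0, -0.0, -0.001]]
contact_force: [-0.6, -0.2, 5.5]
grip_width: 0.0134
[0.5515 0.0848 0.1479] [-0.6465 -0.166   5.5043] [-0.0296  0.0473 -0.0545] yaw -139.42656261360588 0.013353223317762503
t: 8.8
tcp_pos: [0.5511, 0.0848, 0.155]
orientation: [[-0.0, -0.76, -0.65], [-0.0, -0.65, 0.76], [-1.0, 0.0, 0.0]]
contact_force: [0.8, -0.1, -0.5]
grip_width: 0.0133
[0.5511 0.0848 0.155 ] [ 0.7996 -0.0681 -0.4806] [0.0229 0.0077 0.0216] yaw -139.46048272949054 0.013260993901097348
```

The lift is free: 7 mm up, with only about the cap's weight on the wrist. Next I'll raise it to about 80 mm in total.

```bash
python3 -m handwheel '[{"gripper":0,"dx":-0.2,"dy":0,"dz":0,"turn":0},{"gripper":0,"dx":-0.4,"dy":0,"dz":0,"turn":0},{"gripper":0,"dx":-0.4,"dy":0,"dz":0,"turn":0},{"gripper":0,"dx":-0.4,"dy":0,"dz":0,"turn":0},{"gripper":0,"dx":-0.4,"dy":0,"dz":0,"turn":0},{"gripper":0,"dx":-0.4,"dy":0,"dz":0,"turn":0},{"gripper":0,"dx":-0.4,"dy":0,"dz":0,"turn":0},{"gripper":0,"dx":-0.3,"dy":0,"dz":0,"turn":0},{"gripper":0,"dx":-0.15,"dy":0,"dz":0,"turn":0},{"gripper":0,"dx":0,"dy":0,"dz":0,"turn":0},{"gripper":0,"dx":0,"dy":0,"dz":0,"turn":0},{"gripper":0,"dx":0,"dy":0,"dz":0,"turn":0}]'
python3 st.py
python3 - <<'E'
from h import *
from station import read_camera
a=read_camera("side");b=read_camera("wrist")
cv2.imwrite("pics/s3.png",np.hstack([cv2.resize(a[80:290,160:370],(380,380),interpolation=2),cv2.resize(b,(420,380))]))
E
```

```text
t: 10.0
tcp_pos: [0.5508, 0.0848, 0.2306]
orientation: [[-0.001, -0.76, -0.65], [0.0, -0.65, 0.76], [-1.0, 0.001, 0.001]]
contact_force: [0.1, -0.2, -0.7]
grip_width: 0.0127
[0.5508 0.0848 0.2306] [ 0.093  -0.2055 -0.7313] [-0.0221 -0.0364 -0.0061] yaw -139.47385292393832 0.012677924411404114
```

View pics/s3.png

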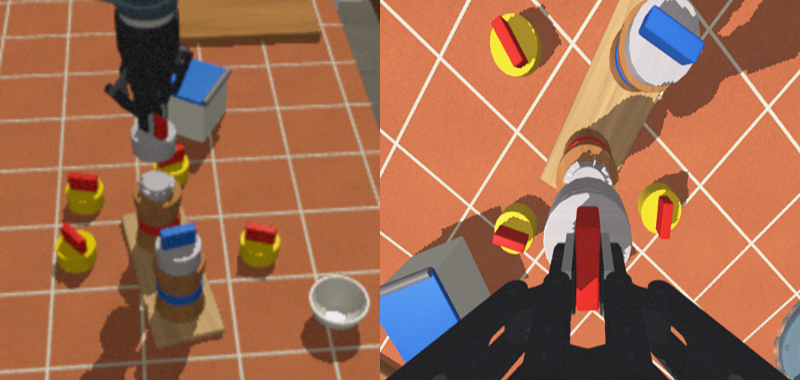

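The left half (side view) shows the cap in the fingers at about (153,137), above the bare steel neck at (157,185). The blue cap and the bystanders are in place. The right half (wrist view) shows the wing at (587,260) between the pads, with the cap upright.

```bash
python3 -c "
from station import order; print(order.finish_job())"; python3 st.py
```

```text
the job is handed in; nothing more can be done
None
the job is handed in; nothing more can be done
```

The red cap is off its mill and was still in the gripper when I handed the job in, at about 10 s of the 38 s allowed.

- **Target:** I gripped the red-winged steel cap on the red-banded rack mill with 50 N. The four yellow caps with red wings were look-alikes and were left alone.
- **Thread:** Counter-clockwise stopped at about 9° with 1.9 Nm, so I turned clockwise. It ran freely (about 0.1 Nm) to about 61° from the start. I didn't feel for the hard stop at 64°.
- **Lift:** The first 7 mm came up with only about the cap's weight on the wrist. The tool then rose to about 83 mm above the grasp height.
- **Last checks:** The final picture showed the cap upright in the fingers above the bare neck. The blue cap and the ramekin and salt box looked unmoved; the tagine was mostly outside that picture. The grip opening was 12.7 mm against a 14 mm wing, within the scatter of the earlier readings (12.7 to 13.4 mm).
- **Not measured:** The cap's own height and tilt came from the tool's motion and the picture. My reading after hand-in was refused, so the last state is from just before it. No check failed.

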